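# Make the grafting-wax hob safe and start it

### The arm

A 6-joint arm with a two-finger parallel gripper is mounted at the origin on the work surface. World frame = base frame: x ahead of the robot, y to its left, z up, the work surface at z = 0. Lengths are in m, angles in rad, forces in N, time in s.
With the tool pointing down it reaches from about 0.25 to 0.775 m from the base axis. Payload 4 kg.
Tool frame: the origin (TCP) lies midway between the tips of the shut fingers; the grasp point (between the pads) lies 19 mm behind it; z points along the fingers, x is the direction in which the jaws open and shut, and the axes are right-handed (so a half turn about z gives the same grasp; the last joint's range is limited). The gripper opens to 94 mm and grips with 3 to 60 N. Pads are 16 mm wide; open, the fingers measure 119 mm over their backs; the gripper's body (75 mm by 177 mm) begins 78 mm behind the grasp point.
Start: joints at [-1.244, 0.087, 1.371, -0, 1.684, -0.103], TCP at [0.229, -0.5, 0.206] pointing down, gripper open.
Joint ranges: [-3.1, 3.1], [-0.76, 2.03], [0.27, 2.55], [-1.08, 4.22], [0.17, 2.65], [-2.57, 2.57]. Speed limits (rad/s): [2.79, 2.79, 3.14, 3.14, 3.14, 3.14].

### API

Orientations are given as [roll, pitch, yaw] about the fixed x, y, z axes, in that order (R = Rz(yaw) Ry(pitch) Rx(roll)).
In Python, from bench import * gives the robot as it stands.
- The arm moves only by the tool send_rows, never from a script. Its argument "rows" is one flat list of numbers, 7 for each row, row after row: the shift along the world's x, y, z in mm, then the turn, a rotation vector about the world's x, y, z in degrees, then the opening, from 0 (shut) to 1 (fully open). A call has exactly 8 rows; each row shifts and turns the commanded pose from where the row before left it; what a row does not reach is not made up. A row lasts 1/8 s, in which the tool goes at most 62.5 mm and 10.7 degrees, less where a joint would pass 70% of its speed; a pose out of reach is approached as far as the arm can. A call is refused whole if a number of a shift passes 62.5 or a number of a turn 10.7, either way. A call with a gripper value outside its range is refused whole. The fingers move at their own pace and stop on an object; the grip force is fixed at half the most. Time passes only in rows, so rows that do not move let the fingers close, or fill a call up. It gives the time, the measured TCP pose, the force and the opening at its end, in the units of the state.
- get_obs(): the state, without advancing time (a new reading comes with each control period).
- snapshot(name): name is "scene" or "top" or "wrist"; returns a dict with "color" (384x512x3 uint8, red, green, blue), "intrinsics" (3x3 intrinsics, pixels), "rvec" (rotation vector, rad) and "tvec" (3), from world to camera coordinates, as OpenCV has them; the wrist camera has in their place "T_tool_cam" (4x4, takes a point from camera to tool coordinates, whose origin is the TCP and whose axes are the tool frame's). Camera axes: x right, y down, z forward; pixel columns grow to the right and rows downward; lengths in m; the calibration is good to about 2 mm. A picture is of the moment at which its call begins: read the wrist's pose just before it. There is no depth.
- close_job(): hands the job in, once; it reports no verdict.
The state is a dict: "time": time; "joint_positions": joint angles; "qvel": joint speeds; "joint_torque": joint torques, N m; "tool_pos": TCP position; "ee_rot": TCP orientation; "wrist_force": force on the tool from outside, world axes, zero at the start; "wrist_torque": the same for the moment, N m; "width": finger opening in m.
Only numpy, scipy, OpenCV 4.12 (cv2) and the standard library are available. Lean on these libraries where they do the work, as an engineer would, in place of code of your own. Each camera call takes 0.05 s, during which the arm holds its last target.

### The job

Get the grafting-wax hob ready: first swing both pan handles round to the back so that neither sticks out past the hob's front or sides and each stays a finger's width clear of the other pan and the other handle; each pan must end up standing within 3 cm of the middle of its plate, and must not be tipped or banged into the other. Then put the lid squarely on the big saucepan, and only after that turn the saucepan's knob fully on (a quarter turn clockwise, to its stop). Leave the milk pan's knob off and everything else on the bench where it is.

Things in the scene. Friction and masses are not known exactly. Their poses are not given: they have to be found in the camera images.
- hob: white two-plate table hob, 300 mm deep (x) x 500 mm wide (y), top face 70 mm above the bench, fixed; origin under its centre at bench height, its front (knob side) faces its own -x (about towards the robot), +y is its left. Two round iron plates, tops 75 mm above the bench
- plate_left (a point): centre of the top of the larger iron plate (180 mm across, left), under the saucepan
- plate_right (a point): centre of the top of the smaller iron plate (145 mm across, right), under the milk pan
- saucepan: the big steel saucepan, 180 mm across at the rim, 100 mm high, standing loose on the left plate, 0.75 kg with some lumps of wax in it (below 60 mm); origin under its centre, its own +x points along its handle. A few newtons move it; pushed at one side of the handle the pan slides a little as well as turning. It starts pointing out over the hob's left side or front left corner
- saucepan_handle (a point): point on the saucepan's handle 130 mm from the pan's axis, at mid-height of the bar; x along the handle. Straight level black bar 22 mm wide, 14 mm thick, mid-height 75 mm above the pan's underside (the rim is 25 mm higher), from 110 to 240 mm from the pan's axis
- saucepan_tip (a point): outer end of the saucepan's handle, 240 mm from the pan's axis
- milk_pan: the small empty steel milk pan, 140 mm across at the rim, 75 mm high, loose on the right plate, 0.45 kg; origin under its centre, its own +x points along its handle. Handle bar 22 mm wide, 14 mm thick, mid-height 56 mm above the pan's underside, from 90 to 200 mm from the pan's axis. It starts pointing out over the hob's right side or front right corner
- milk_pan_handle (a point): point on the milk pan's handle 130 mm from the pan's axis, at mid-height of the bar; x along the handle
- milk_pan_tip (a point): outer end of the milk pan's handle, 200 mm from the pan's axis
- lid_knob (a point): centre of the upright black knob (30 mm across, 28 mm high) of the saucepan's steel lid, which lies flat on the bench left or right of the hob. Lid: 184 mm across, 0.25 kg; the knob's centre is 44 mm above the lid's lowest edge and 36 mm above the face that rests on the rim (136 mm above the pan's underside when seated). A collar 160 mm across, 8 mm deep, under it drops into the pan's 174 mm mouth
- knob_left (a joint): the saucepan's knob (left of the two on the hob's top, front centre): 0 = off, grows clockwise seen from above, 1.57 rad at its stop = fully on; starts off, stays where it is left, turns with light friction
- knob_left_grip (a point): on the left knob's axis, at the height to grip its bar (bar along the hob's x when off, so fingers close along the hob's y); the bar is 38 mm long, 14 mm thick, 32 mm high, and this point lies 7 mm below its top; its round foot is 64 mm across
- knob_right (a joint): the milk pan's knob (right one of the two, 90 mm from the other), same kind; leave off
- tape_roll: roll of pale grafting tape lying flat, 100 mm across, 25 mm high, bystander; origin under its centre
- wax_tin: closed bare-metal tin, 72 mm across, 100 mm high, standing behind the hob, bystander; origin under its centre
- jar: glass jar with metal cap, 60 mm across, 85 mm high, bystander; origin under its centre
- brush: brush 200 mm long lying on the bench, bystander
- labels: bundle of white plant labels 140 x 25 mm, 11 mm high, lying on the bench, bystander
There are look-alikes about, which are no part of the job. What is shaped like the part that bears lid_knob but turquoise is not meant.

How it is judged:
On the way, in this order (a step that is already met when the one before it is completed fails the run):
1. both handles point to the back, within the hob's sides, clear of the other pan and of each other, pans on their plates (x of each of saucepan_tip, milk_pan_tip in the frame of hob above 0.1 m and y of saucepan_tip in the frame of hob between -0.262 and 0.262 m and horizontal distance between each of saucepan_tip, saucepan_handle and milk_pan above 0.089 m and y of milk_pan_tip in the frame of hob between -0.262 and 0.262 m and horizontal distance between each of milk_pan_tip, milk_pan_handle and saucepan above 0.109 m and horizontal distance between saucepan_tip and milk_pan_tip above 0.035 m and horizontal distance between saucepan and plate_left below 0.032 m and horizontal distance between milk_pan and plate_right below 0.032 m and angle between each of saucepan, milk_pan's own z axis and vertical below 0.05 rad), for 0.2 s.
2. the lid sits squarely on the saucepan (horizontal distance between lid_knob and saucepan below 0.012 m and z of lid_knob in the frame of saucepan between 0.131 and 0.141 m and angle between lid_knob's own z axis and vertical below 0.05 rad), for 0.2 s.
3. the saucepan's knob is fully on (value of joint knob_left above 1.3 rad), for 0.2 s.
At the end, for the whole second after the job is handed in: Pans at rest, upright, within 32 mm of plate centres; handle ends over 100 mm behind the hob's centre, at most 12 mm past its sides; handle centre lines 19 mm clear of the other rim, ends 35 mm apart, pans not touching; lid seated level within 12 mm; saucepan knob past 1.3 rad, other below 0.2 (all of step 1 and all of step 2 and contact force between saucepan and milk_pan below 0.05 N and value of joint knob_left above 1.3 rad and value of joint knob_right below 0.2 rad and linear speed of each of saucepan, milk_pan below 0.02 m/s).
It fails at once if a bystander is shifted by more than 30 mm or toppled (distance of any of tape_roll, wax_tin, jar, brush, labels from where it was at the start of the episode above 0.03 m or angle between any of tape_roll, wax_tin, jar's own z axis and vertical above 0.5 rad).
It fails at once if the pans are knocked hard against each other (over 8 N) (contact force between saucepan and milk_pan above 8 N).
It fails at once if a pan is tipped by more than 15 degrees (angle between any of saucepan, milk_pan's own z axis and vertical above 0.26 rad).
It fails at once if the milk pan's knob is turned on (value of joint knob_right above 0.35 rad).
It also fails if it takes over 72 s, if anything falls off the work surface, if the arm or the gripper's body presses on something with over 40 N, if the wrist force passes 120 N, or if a joint passes its speed limit or range.

## Working session

There is one attempt and no reset: what is moved stays moved. The work goes in short steps, Python scripts to look and compute and a tool call to move; the robot and the scene stay as the last step left them, time stands still between calls to the robot, and variables do not carry over. Pictures are saved under pics/ and viewed, and the job is handed in when it is done.

Besides the shell and the picture viewer there is one more tool, called after ">>>" as name(argument=value, ...) on one line, values as JSON. send_rows: Moves the arm, as the interface text tells. Its arguments: {"type":"object","properties":{"rows":{"type":"array","items":{"type":"number"}}},"required":["rows"]}

```bash
mkdir -p pics; ls
cat > h.py <<'E'
from bench import *
import numpy as np, cv2
from scipy.spatial.transform import Rotation as Ro
def save(n,img): cv2.imwrite('pics/'+n+'.png',cv2.cvtColor(img,cv2.COLOR_RGB2BGR))
def cam(s):
    R=Ro.from_rotvec(np.ravel(s['rvec'])).as_matrix(); t=np.ravel(s['tvec']); return s['intrinsics'],R,t
def ray(s,u,v,z):
    K,R,t=cam(s); d=R.T@np.linalg.inv(K)@np.array([u,v,1.]); c=-R.T@t
    return c+d*(z-c[2])/d[2]
def proj(s,p):
    K,R,t=cam(s); q=K@(R@np.array(p,float)+t); return q[:2]/q[2]
def wcam(s,o):  # give wrist snapshot world calib
    T=np.eye(4); T[:3,:3]=Ro.from_euler('xyz',np.ravel(o['ee_rot'])).as_matrix(); T[:3,3]=o['tool_pos']
    M=np.linalg.inv(T@s['T_tool_cam']); s['rvec']=Ro.from_matrix(M[:3,:3]).as_rotvec(); s['tvec']=M[:3,3]; return s
E
python3 - <<'E'
from h import *
o=get_obs(); print(o)
for n in ['scene','top']:
    s=snapshot(n); save(n+'0',s['color']); K,R,t=cam(s); print(n,K.tolist(),(-R.T@t).round(3),R[2].round(2))
import pickle
E
```

```text
pics
{'time': 0.0, 'joint_positions': array([-1.24411087e+00,  8.79468844e-02,  1.37220692e+00, -1.48835174e-05,
        1.68354811e+00, -1.03073410e-01]), 'qvel': array([ 4.95663867e-04, -1.53592595e-03,  7.56595614e-04, -2.22174319e-05,
       -4.73713370e-04, -8.32164426e-04]), 'joint_torque': array([-1.13160897e-04, -3.40182996e+01, -3.02428293e+01,  7.17017334e-02,
        3.28853773e-02, -1.79704280e-04]), 'tool_pos': array([ 0.22899591, -0.49949205,  0.20433259]), 'ee_rot': array([-3.14139034e+00,  2.09958531e-03, -1.14103890e+00]), 'wrist_force': array([-0.1828662 ,  0.73717241, -0.0474414 ]), 'wrist_torque': array([ 0.01403547, -0.00191713,  0.01844112]), 'width': 0.0938529847463614}
scene [[361.2543933564155, 0.0, 252.67121117675293], [0.0, 361.2543933564155, 195.80552218462165], [0.0, 0.0, 1.0]] [1.34  0.243 0.983] [-0.67 -0.22 -0.71]
top [[372.2787677824567, 0.0, 256.9599061351561], [0.0, 372.2787677824567, 190.40695595727544], [0.0, 0.0, 1.0]] [ 0.438 -0.006  1.162] [ 0.11  0.01 -0.99]
```

View pics/scene0.png

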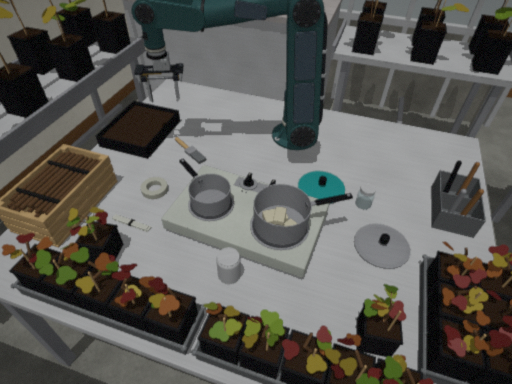

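View pics/top0.png

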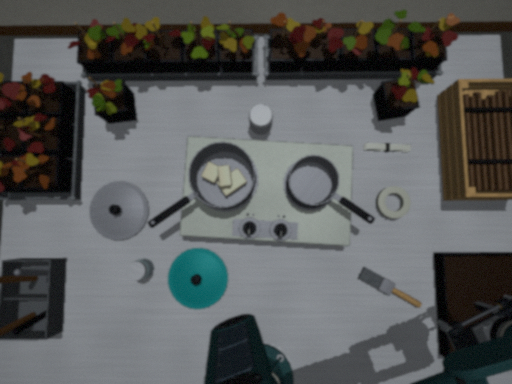

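Top view: steel lid at about (118,210) and turquoise lid at (197,279). The saucepan is at (223,177) with its handle tip near (152,224), and the milk pan at (312,182) with its tip near (372,219). The knobs are at (250,229) and (281,230). The lid meant is the steel one, since turquoise is excluded. I'll enlarge to confirm and measure.

Run:
```python
from h import *
s=snapshot('top'); im=s['color']
save('crop1',cv2.resize(im[120:320,80:300],None,fx=3,fy=3,interpolation=cv2.INTER_CUBIC)[:600,:660])
save('crop2',cv2.resize(im[125:250,175:385],None,fx=3.8,fy=3.8,interpolation=cv2.INTER_CUBIC))
```

```text
(no output)
```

View pics/crop1.png

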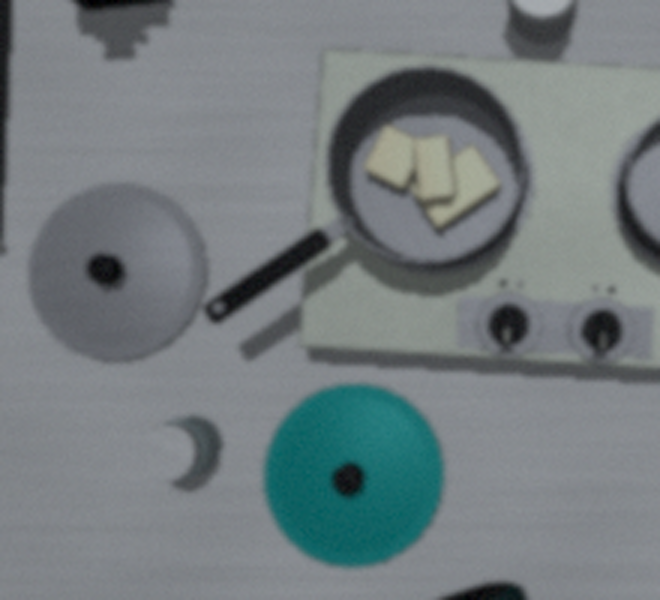

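View pics/crop2.png

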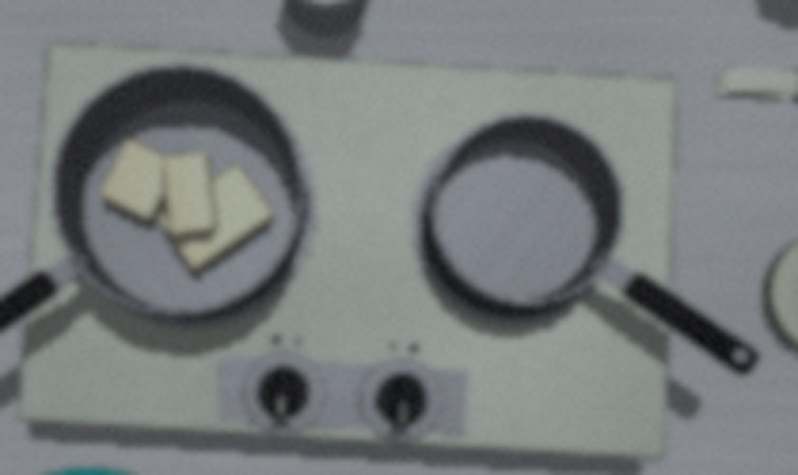

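Run:
```python
from h import *
s=snapshot('top'); im=s['color']
R=lambda u,v,z: ray(s,u,v,z)[:2]
c=[(188.2,136.8),(352.6,146.6),(349.7,245.3),(181.3,235.5)]
P=np.array([R(u,v,.07) for u,v in c]);print('hob corners',P.round(3).tolist()); print('centre',P.mean(0), [np.linalg.norm(P[i]-P[(i+1)%4]).round(3) for i in range(4)])
yv=(P[0]-P[1])+(P[3]-P[2]); xv=(P[0]-P[3])+(P[1]-P[2]); print('yaw', np.degrees(np.arctan2(xv[1],xv[0])), np.degrees(np.arctan2(-yv[0],yv[1])))
# handles
g=im.max(2)
for nm,box,z in [('sp',(145,190,200,232),.15),('mp',(333,190,380,226),.131),('kl',(235,215,262,242),.1),('kr',(267,215,294,242),.1),('lid',(105,200,127,221),.044)]:
    x0,y0,x1,y1=box; m=(g[y0:y1,x0:x1]<60).astype(np.uint8)
    n,l,st,ce=cv2.connectedComponentsWithStats(m); k=1+np.argmax(st[1:,4]); mm=(l==k).astype(np.uint8)
    ct=cv2.findContours(mm,0,1)[0][0]; r=cv2.minAreaRect(ct); b=cv2.boxPoints(r)+[x0,y0]
    # subpixel PCA
    ys,xs=np.nonzero(mm); pts=np.array([R(u+x0,v+y0,z) for u,v in zip(xs,ys)]); mu=pts.mean(0); w,V=np.linalg.eigh(np.cov(pts.T)); d=V[:,1]; pr=(pts-mu)@d
    print(nm,st[k,4],'px',(ce[k]+[x0,y0]).round(1),'mu',mu.round(4),'ang',np.degrees(np.arctan2(d[1],d[0])).round(1),'ends',(mu+d*pr.min()).round(3),(mu+d*pr.max()).round(3))
# lid outline circle
for nm,pts,z in [('lid',[(30,270),(206,265),(118,182),(120,360)],.012)]:
    q=np.array([R(80+u/3,120+v/3,z) for u,v in pts]);print(nm,q.round(3).tolist(),q[:2].mean(0),q[2:].mean(0))
# rims crop2 outer extremes L,R,T,B
for nm,pts,z in [('sp',[(57,190),(310,205),(182,66),(185,320)],.175),('mp',[(422,215),(621,215),(530,116),(522,312)],.15)]:
    q=np.array([R(175+u/3.8,125+v/3.8,z) for u,v in pts]);print(nm,q.round(3).tolist(),q[:2].mean(0),q[2:].mean(0))
```

```text
hob corners [[0.719, 0.205], [0.685, -0.287], [0.394, -0.269], [0.425, 0.221]]
centre [ 0.55576538 -0.03270779] [np.float64(0.493), np.float64(0.292), np.float64(0.491), np.float64(0.294)]
yaw -3.3391845671924 -3.7636708091350064
sp 275 px [169.7 210.9] mu [0.4925 0.2366] ang 125.0 ends [0.526 0.188] [0.455 0.29 ]
mp 213 px [355.1 209.1] mu [ 0.4955 -0.2724] ang 54.2 ends [ 0.463 -0.317] [ 0.523 -0.234]
kl 105 px [249.  227.6] mu [0.4464 0.0222] ang -156.5 ends [0.461 0.028] [0.431 0.015]
kr 103 px [280.2 229.4] mu [ 0.4408 -0.0662] ang 163.3 ends [ 0.456 -0.071] [ 0.423 -0.061]
lid 94 px [114.7 209.7] mu [0.503  0.4279] ang 71.1 ends [0.497 0.411] [0.509 0.444]
lid [[0.504, 0.517], [0.508, 0.335], [0.595, 0.429], [0.412, 0.421]] [0.50630823 0.42617102] [0.50347174 0.42503009]
sp [[0.587, 0.178], [0.575, -0.001], [0.676, 0.09], [0.495, 0.087]] [0.58126844 0.0887207 ] [0.58534439 0.08864878]
mp [[0.571, -0.081], [0.57, -0.224], [0.643, -0.161], [0.501, -0.152]] [ 0.57050827 -0.15281158] [ 0.57174344 -0.15613171]
```

Steel lid confirmed: knob at (115,210), about (0.503, 0.427). I'll start with the milk pan by moving over its handle.

>>> send_rows(rows=[34, 29, 0, 0, 0, 3.9, 1, 34, 29, 0, 0, 0, 3.9, 1, 34, 29, 0, 0, 0, 3.9, 1, 34, 29, 0, 0, 0, 3.9, 1, 34, 29, 0, 0, 0, 3.9, 1, 34, 29, 0, 0, 0, 3.9, 1, 34, 29, 0, 0, 0, 3.9, 1, 32, 30, 0, 0, 0, 3.7, 1])

```text
time: 1.2
tool_pos: [0.5001, -0.2659, 0.2052]
ee_rot: [3.141, 0.0, -0.598]
wrist_force: [0.4, -0.0, 0.0]
width: 0.0944
```

Run:
```python
from h import *
o=get_obs(); print(o['time'],o['tool_pos'],np.degrees(o['ee_rot']))
s=wcam(snapshot('wrist'),o); save('w1',s['color'])
print(proj(s,[.499,-.266,.131]))
```

```text
1.2 [ 0.50012464 -0.26585722  0.20517123] [ 1.79994678e+02  1.63765881e-02 -3.42471986e+01]
[247.43761889 200.95328158]
```

View pics/w1.png

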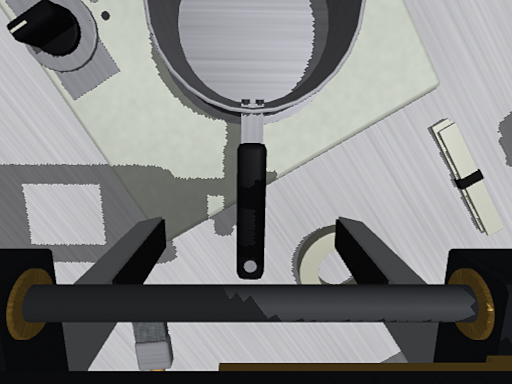

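The wrist view shows the handle vertical at x≈251, y 142–278, midway between the fingertips at (163,220) and (340,220). Descending to grasp.

>>> send_rows(rows=[0, 0, -25, 0, 0, 0, 1, 0, 0, -25, 0, 0, 0, 1, 0, 0, -25, 0, 0, 0, 1, 0, 0, -17, 0, 0, 0, 1, 0, 0, 0, 0, 0, 0, 0.4, 0, 0, 0, 0, 0, 0, 0.1, 0, 0, 0, 0, 0, 0, 0.1, 0, 0, 0, 0, 0, 0, 0.1])

```text
time: 2.25
tool_pos: [0.4996, -0.2673, 0.1145]
ee_rot: [-3.142, -0.002, -0.6]
wrist_force: [-0.4, -0.1, -0.1]
width: 0.0577
```

```bash
cat > arc.py <<'E'
from h import *
def arc(c,dth,n=8,f=None):
    # per-row shifts rotating current TCP about c by dth deg in total, n rows
    p=get_obs()['tool_pos'][:2]*1000; c=np.array(c)*1000
    r=p-c; print('r',np.linalg.norm(r).round(1),'ang',np.degrees(np.arctan2(r[1],r[0])).round(1))
    q=p
    for i in range(n):
        a=np.radians(dth*(i+1)/n); t=c+[r[0]*np.cos(a)-r[1]*np.sin(a), r[0]*np.sin(a)+r[1]*np.cos(a)]
        d=t-q; d=d.round(0); q=q+d; print(d.astype(int).tolist(),round(dth/n,2))
E
python3 - <<'E'
from arc import *
o=get_obs(); print(o['time'],o['tool_pos'],np.degrees(o['ee_rot']),o['width'],o['wrist_force'])
arc([.571,-.1545],54,8); arc([.571,-.1545],108,16)
s=snapshot('top'); save('t2',s['color'])
E
```

```text
2.25 [ 0.49964814 -0.26731236  0.11450468] [-1.79997531e+02 -1.09340715e-01 -3.43767567e+01] 0.05771445400108921 [-0.38689661 -0.07157603 -0.06332042]
r 133.5 ang -122.3
[14, -8] 6.75
[14, -6] 6.75
[15, -4] 6.75
[16, -2] 6.75
[16, -1] 6.75
[15, 2] 6.75
[16, 3] 6.75
[15, 5] 6.75
r 133.5 ang -122.3
[14, -8] 6.75
[14, -6] 6.75
[15, -4] 6.75
[16, -2] 6.75
[16, -1] 6.75
[15, 2] 6.75
[16, 3] 6.75
[15, 5] 6.75
[14, 6] 6.75
[13, 9] 6.75
[13, 10] 6.75
[11, 11] 6.75
[9, 12] 6.75
[8, 14] 6.75
[7, 14] 6.75
[5, 15] 6.75
```

View pics/t2.png

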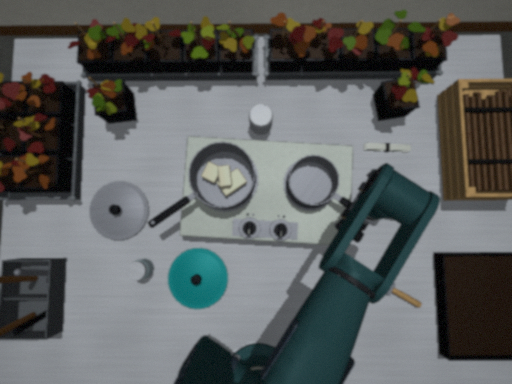

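The fingers are still closing, so I'll wait and then start the arc slowly.

>>> send_rows(rows=[0, 0, 0, 0, 0, 0, 0.05, 0, 0, 0, 0, 0, 0, 0.05, 0, 0, 0, 0, 0, 0, 0.05, 0, 0, 0, 0, 0, 0, 0.05, 0, 0, 0, 0, 0, 0, 0.05, 0, 0, 0, 0, 0, 0, 0.05, 7, -4, 0, 0, 0, 3.4, 0.05, 7, -4, 0, 0, 0, 3.4, 0.05])

```text
time: 3.3
tool_pos: [0.5131, -0.2749, 0.1135]
ee_rot: [-3.142, 0.001, -0.479]
wrist_force: [0.4, 1.5, 0.2]
width: 0.0219
```

Run:
```python
from arc import *
o=get_obs(); print(o['time'],o['tool_pos'],np.degrees(o['ee_rot']),o['width'],o['wrist_force'])
arc([.571,-.1545],104,16)
```

```text
3.3 [ 0.51312401 -0.27492925  0.11345588] [-1.79996210e+02  2.99964279e-02 -2.74547352e+01] 0.021928734453096007 [0.44014115 1.46605994 0.16553915]
r 133.6 ang -115.7
[14, -6] 6.5
[15, -4] 6.5
[15, -2] 6.5
[15, -1] 6.5
[15, 1] 6.5
[15, 2] 6.5
[14, 5] 6.5
[14, 6] 6.5
[13, 7] 6.5
[13, 9] 6.5
[11, 10] 6.5
[10, 12] 6.5
[8, 12] 6.5
[7, 14] 6.5
[6, 14] 6.5
[4, 14] 6.5
```

>>> send_rows(rows=[14, -6, 0, 0, 0, 6.5, 0.05, 15, -4, 0, 0, 0, 6.5, 0.05, 15, -2, 0, 0, 0, 6.5, 0.05, 15, -1, 0, 0, 0, 6.5, 0.05, 15, 1, 0, 0, 0, 6.5, 0.05, 15, 2, 0, 0, 0, 6.5, 0.05, 14, 5, 0, 0, 0, 6.5, 0.05, 14, 6, 0, 0, 0, 6.5, 0.05])

```text
time: 4.3
tool_pos: [0.6305, -0.274, 0.1135]
ee_rot: [-3.141, 0.0, 0.43]
wrist_force: [-0.5, 0.1, 0.0]
width: 0.0216
```

Run:
```python
from arc import *
o=get_obs(); print(o['time'],o['tool_pos'],np.degrees(o['ee_rot']),o['width'],o['wrist_force'])
arc([.571,-.1545],52,8)
s=snapshot('top'); save('t3',s['color'][100:260,150:420].repeat(2,0).repeat(2,1))
```

```text
4.3 [ 0.6304625  -0.27401773  0.11350355] [-1.79989783e+02  1.86437774e-02  2.46309097e+01] 0.021593837883399213 [-0.53490008  0.14119876  0.03539502]
r 133.5 ang -63.5
[13, 7] 6.5
[12, 9] 6.5
[11, 11] 6.5
[10, 11] 6.5
[9, 13] 6.5
[7, 13] 6.5
[5, 14] 6.5
[4, 15] 6.5
```

View pics/t3.png

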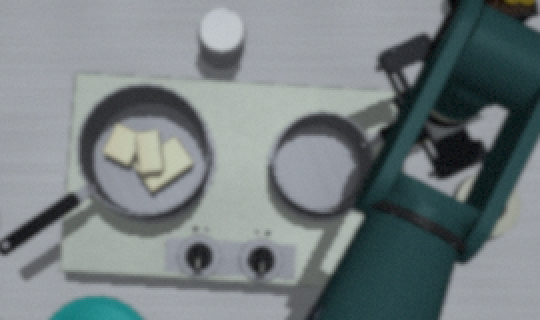

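Milk pan still centred at about (310,182) in the full frame. Continuing.

>>> send_rows(rows=[13, 7, 0, 0, 0, 6.5, 0.05, 12, 9, 0, 0, 0, 6.5, 0.05, 11, 11, 0, 0, 0, 6.5, 0.05, 10, 11, 0, 0, 0, 6.5, 0.05, 9, 13, 0, 0, 0, 6.5, 0.05, 7, 13, 0, 0, 0, 6.5, 0.05, 5, 14, 0, 0, 0, 6.5, 0.05, 4, 15, 0, 0, 0, 6.5, 0.05])

```text
time: 5.35
tool_pos: [0.701, -0.1809, 0.1136]
ee_rot: [-3.141, 0.0, 1.336]
wrist_force: [-0.4, -0.1, 0.5]
width: 0.0217
```

Run:
```python
from arc import *
o=get_obs(); print(o['time'],o['tool_pos'],np.degrees(o['ee_rot']),o['width'],o['wrist_force'],o['joint_positions'].round(2))
s=snapshot('top'); save('t4',s['color'][80:260,150:420].repeat(2,0).repeat(2,1))
```

```text
5.35 [ 0.70101772 -0.18086576  0.113562  ] [-1.79981589e+02  9.14707040e-03  7.65410102e+01] 0.021658298657505494 [-0.39020824 -0.07485432  0.51715551] [-0.33  0.51  1.02 -0.    1.61 -1.67]
```

View pics/t4.png

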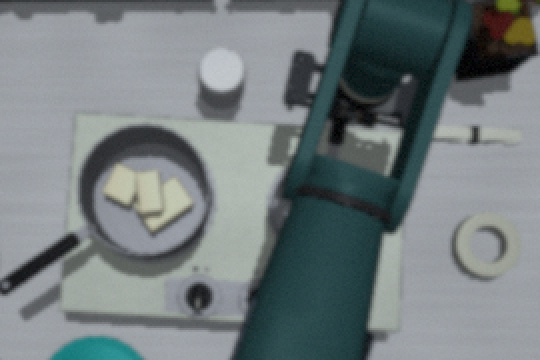

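Milk handle now points back. Releasing and rising.

>>> send_rows(rows=[0, 0, 0, 0, 0, 0, 0.6, 0, 0, 0, 0, 0, 0, 0.6, 0, 0, 0, 0, 0, 0, 0.6, 0, 0, 0, 0, 0, 0, 0.6, 0, 0, 0, 0, 0, 0, 0.6, 0, 0, 40, 0, 0, 0, 1, 0, 0, 50, 0, 0, 0, 1, 0, 0, 45, 0, 0, 0, 1])

```text
time: 6.4
tool_pos: [0.7011, -0.181, 0.2504]
ee_rot: [3.141, 0.0, 1.334]
wrist_force: [-0.6, -0.6, -0.3]
width: 0.0832
```

>>> send_rows(rows=[-23, 48, 0, 0, 0, -5.4, 1, -24, 49, 0, 0, 0, -5.4, 1, -24, 49, 0, 0, 0, -5.4, 1, -24, 49, 0, 0, 0, -5.4, 1, -24, 49, 0, 0, 0, -5.5, 1, -24, 49, 0, 0, 0, -5.5, 1, -24, 48, -10, 0, 0, -5.5, 1, -23, 48, -20, 0, 0, -5.4, 1])

```text
time: 7.4
tool_pos: [0.5109, 0.2096, 0.2197]
ee_rot: [3.141, -0.004, 0.571]
wrist_force: [1.0, 0.8, -0.3]
width: 0.0937
```

Run:
```python
from h import *
o=get_obs(); print(o['time'],o['tool_pos'],np.degrees(o['ee_rot']))
s=wcam(snapshot('wrist'),o); save('w2',s['color'])
print(proj(s,[.511,.208,.15]))
s=snapshot('top'); save('t5',s['color'][80:300,50:420].repeat(2,0).repeat(2,1))
```

```text
7.4 [0.51085308 0.20960271 0.21969397] [179.94463674  -0.20410699  32.72856716]
[247.56984813 201.64616132]
```

View pics/w2.png

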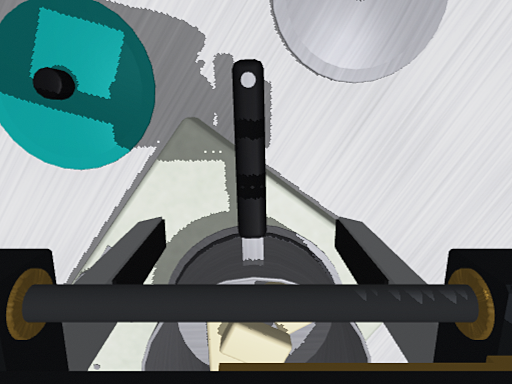

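View pics/t5.png

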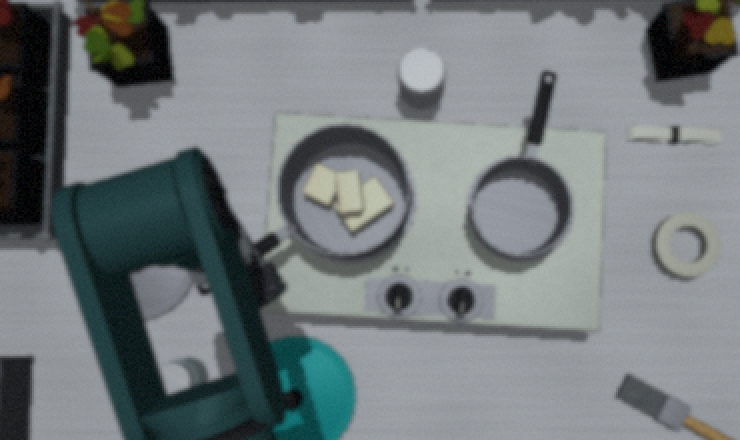

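The wrist view shows the handle from (247,60) to (252,235), between the fingertips. In the top view the milk handle points back, tip at about (548,75) in the crop. Descending on the saucepan handle.

>>> send_rows(rows=[0, 0, -29, 0, 0, 0, 0.8, 0, 0, -29, 0, 0, 0, 0.7, 0, 0, -29, 0, 0, 0, 0.6, 0, 0, 0, 0, 0, 0, 0.05, 0, 0, 0, 0, 0, 0, 0.05, 0, 0, 0, 0, 0, 0, 0.05, 0, 0, 0, 0, 0, 0, 0.05, 0, 0, 0, 0, 0, 0, 0.05])

```text
time: 8.5
tool_pos: [0.5121, 0.2084, 0.1327]
ee_rot: [3.141, -0.003, 0.575]
wrist_force: [1.7, 1.0, 0.7]
width: 0.0213
```

Run:
```python
from arc import *
o=get_obs(); print(o['time'],o['tool_pos'],np.degrees(o['ee_rot']),o['width'],o['wrist_force'])
arc([.583,.0887],-108,18)
s=snapshot('top'); save('t6',s['color'][120:240,140:380].repeat(3,0).repeat(3,1))
```

```text
8.5 [0.51205032 0.20836643 0.13266604] [ 1.79956459e+02 -1.66075742e-01  3.29677301e+01] 0.02132388079752783 [1.74184234 1.02149557 0.67961666]
r 139.1 ang 120.7
[13, 7] -6.0
[13, 5] -6.0
[14, 4] -6.0
[15, 3] -6.0
[14, 0] -6.0
[15, 0] -6.0
[14, -2] -6.0
[14, -4] -6.0
[14, -5] -6.0
[13, -6] -6.0
[12, -8] -6.0
[12, -9] -6.0
[10, -10] -6.0
[10, -12] -6.0
[8, -12] -6.0
[6, -13] -6.0
[6, -13] -6.0
[4, -14] -6.0
```

View pics/t6.png

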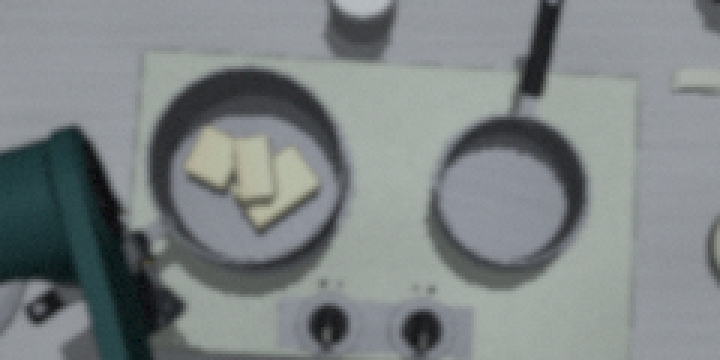

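>>> send_rows(rows=[7, 4, 0, 0, 0, -3, 0.05, 12, 7, 0, 0, 0, -6, 0.05, 13, 5, 0, 0, 0, -6, 0.05, 14, 3, 0, 0, 0, -6, 0.05, 14, 1, 0, 0, 0, -6, 0.05, 15, 0, 0, 0, 0, -6, 0.05, 15, -1, 0, 0, 0, -6, 0.05, 14, -2, 0, 0, 0, -6, 0.05])

```text
time: 9.55
tool_pos: [0.6157, 0.2258, 0.1327]
ee_rot: [-3.14, -0.001, -0.213]
wrist_force: [-0.8, 1.4, 3.8]
width: 0.0217
```

Run:
```python
from arc import *
o=get_obs(); print(o['time'],o['tool_pos'],np.degrees(o['ee_rot']),o['width'],o['wrist_force'])
arc([.585,.0895],-60,10)
s=snapshot('top'); save('t7',s['color'][80:260,140:380].repeat(3,0).repeat(3,1))
```

```text
9.55 [0.61566218 0.22580392 0.13266159] [-1.79923537e+02 -4.43624158e-02 -1.22103766e+01] 0.021687355733761477 [-0.80369501  1.35498208  3.80839722]
r 139.7 ang 77.3
[14, -4] -6.0
[14, -5] -6.0
[13, -7] -6.0
[12, -8] -6.0
[11, -10] -6.0
[10, -10] -6.0
[9, -12] -6.0
[8, -12] -6.0
[7, -13] -6.0
[5, -14] -6.0
```

View pics/t7.png

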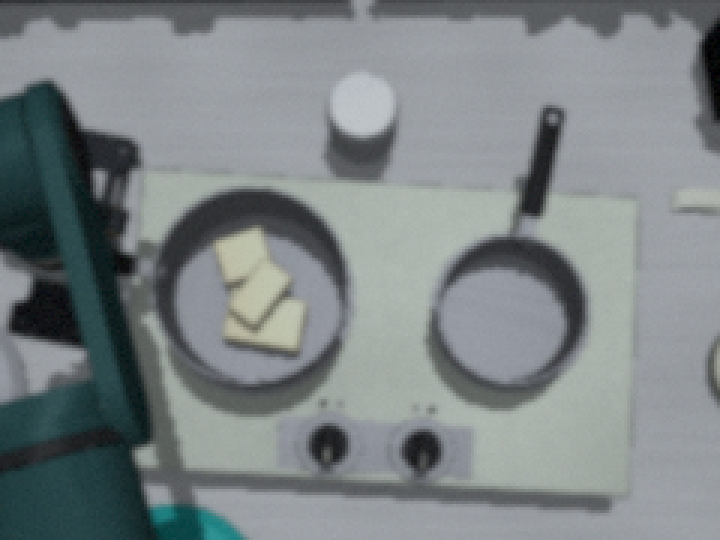

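The saucepan centre hasn't moved noticeably. Continuing the arc.

>>> send_rows(rows=[14, -4, 0, 0, 0, -6, 0.05, 14, -5, 0, 0, 0, -6, 0.05, 13, -7, 0, 0, 0, -6, 0.05, 12, -8, 0, 0, 0, -6, 0.05, 11, -10, 0, 0, 0, -6, 0.05, 10, -10, 0, 0, 0, -6, 0.05, 9, -12, 0, 0, 0, -6, 0.05, 8, -12, 0, 0, 0, -6, 0.05])

```text
time: 10.6
tool_pos: [0.7068, 0.1575, 0.1327]
ee_rot: [-3.139, -0.0, -1.05]
wrist_force: [0.5, 1.2, 2.7]
width: 0.022
```

>>> send_rows(rows=[7, -13, 0, 0, 0, -6, 0.05, 3, -7, 0, 0, 0, -3, 0.05, 0, 0, 0, 0, 0, 0, 0.05, 0, 0, 0, 0, 0, 0, 0.6, 0, 0, 0, 0, 0, 0, 0.6, 0, 0, 0, 0, 0, 0, 0.6, 0, 0, 0, 0, 0, 0, 0.6, 0, 0, 0, 0, 0, 0, 0.6])

```text
time: 11.6
tool_pos: [0.7161, 0.1371, 0.1314]
ee_rot: [3.141, -0.0, -1.205]
wrist_force: [0.2, 0.5, 1.3]
width: 0.0564
```

>>> send_rows(rows=[0, 0, 35, 0, 0, 0, 1, 0, 0, 50, 0, 0, 0, 1, -10, 16, 30, 0, 0, 6, 1, -36, 48, 5, 0, 0, 10, 1, -36, 48, 0, 0, 0, 10, 1, -36, 48, 0, 0, 0, 10, 1, -36, 48, 0, 0, 0, 10, 1, -36, 48, 0, 0, 0, 10, 1])

```text
time: 12.6
tool_pos: [0.5248, 0.3944, 0.2518]
ee_rot: [-3.141, -0.0, -0.222]
wrist_force: [1.9, 0.1, 0.2]
width: 0.0941
```

```bash
cat > meas.py <<'E'
from h import *
s=snapshot('top'); im=s['color']; g=im.max(2)
hc=np.array([.5558,-.0327]); yw=np.radians(-3.5); Rh=np.array([[np.cos(yw),np.sin(yw)],[-np.sin(yw),np.cos(yw)]])
R=lambda u,v,z: ray(s,u,v,z)[:2]
save('m',cv2.resize(im[80:250,170:380],None,fx=3.5,fy=3.5,interpolation=cv2.INTER_CUBIC))
E
python3 - <<'E'
from meas import *
o=get_obs(); print(o['time'],o['tool_pos'],np.degrees(o['ee_rot']))
w=wcam(snapshot('wrist'),o); save('w3',w['color']); print(proj(w,[.503,.427,.05]))
E
```

```text
12.65 [0.5191908  0.40119064 0.25206348] [-179.73391255    0.26845585  -11.96565585]
[230.66022683 152.5270065 ]
```

View pics/w3.png

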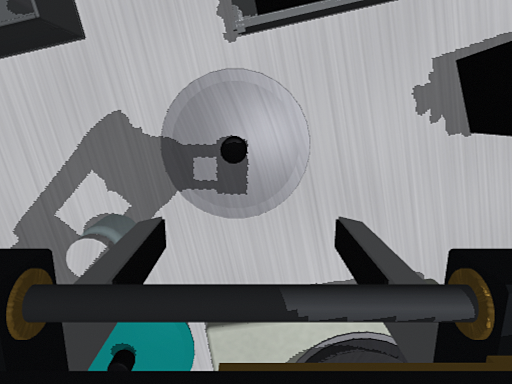

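View pics/m.png

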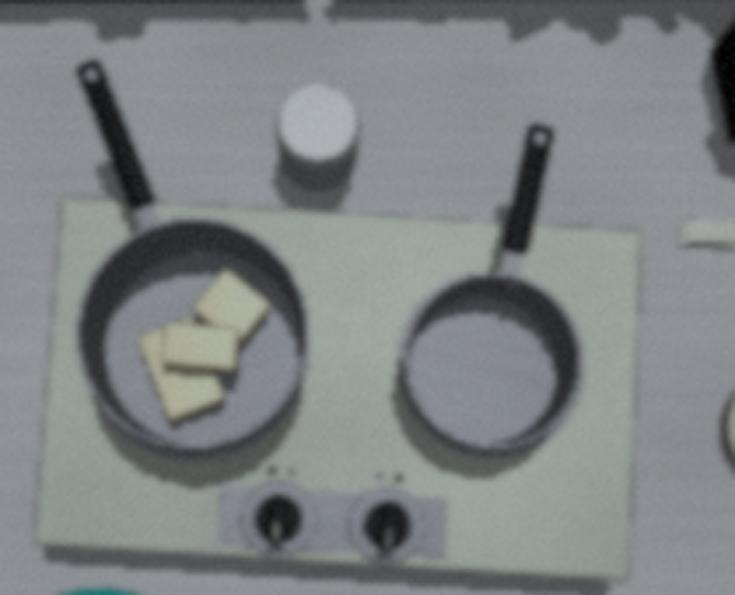

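Run:
```python
from meas import *
f=lambda u,v,z: R(170+u/3.5,80+v/3.5,z)
sp=(f(80,340,.175)+f(306,340,.175)+f(193,221,.175)+f(193,455,.175))/4
mp=(f(403,362,.15)+f(580,362,.15)+f(492,274,.15)+f(492,450,.15))/4
st=f(90,64,.15); mt=f(540,129,.131)
for n,p in [('sp',sp),('mp',mp),('sptip',st),('mptip',mt)]: print(n,p.round(4),'hob',(Rh@(p-hc)).round(4))
print(np.linalg.norm(st-sp),np.linalg.norm(mt-mp), np.degrees(np.arctan2(*(st-sp)[::-1])))
o=get_obs(); print(o['time'],o['tool_pos'],np.degrees(o['ee_rot']))
w=wcam(snapshot('wrist'),o); g=w['color'].max(2)
n,l,st_,ce=cv2.connectedComponentsWithStats((g[110:200,190:280]<40).astype(np.uint8))
k=1+np.argmax(st_[1:,4]); print(st_[k],ce[k]+[190,110])
u,v=ce[k]+[190,110]; print('lid knob z=.05',ray(w,u,v,.05))
# lid outline by hand from w3
for a in [(162,143),(310,143),(236,69),(236,218)]: print(ray(w,*a,.012)[:2].round(4))
```

```text
sp [0.582  0.0837] hob [0.019  0.1178]
mp [ 0.5657 -0.148 ] hob [ 0.0169 -0.1145]
sptip [0.8089 0.1695] hob [0.2403 0.2173]
mptip [ 0.7583 -0.1939] hob [ 0.212  -0.1485]
0.2425690416239563 0.1980338282643457 20.715107474391136
12.75 [0.524081   0.39551383 0.25197612] [-1.79970371e+02 -2.41608070e-02 -1.28064096e+01]
[ 24  22  27  27 554] [226.50180505 145.2400722 ]
lid knob z=.05 [0.50651401 0.42945383 0.05      ]
[0.4272 0.4466]
[0.6031 0.4065]
[0.5349 0.5097]
[0.4931 0.3336]
```

Step 1 is met by the measurements: both pans are within about 8 mm of their start, with tips at hob (0.240, 0.217) and (0.212, −0.149). Moving over the lid knob.

>>> send_rows(rows=[-5, 8, 0, 0, 0, 8, 1, -7, 12, -10, 0, 0, 8, 1, -7, 13, -30, 0, 0, 8, 1, 0, 0, -40, 0, 0, 8, 0.9, 0, 0, -30, 0, 0, 0, 0.8, 0, 0, -20, 0, 0, 0, 0.8, 0, 0, 0, 0, 0, 0, 0.8, 0, 0, 0, 0, 0, 0, 0.8])

```text
time: 13.8
tool_pos: [0.5084, 0.4261, 0.1232]
ee_rot: [-3.141, -0.003, 0.329]
wrist_force: [0.2, -0.8, -0.0]
width: 0.0754
```

Run:
```python
from meas import *
o=get_obs(); print(o['time'],o['tool_pos'],np.degrees(o['ee_rot']))
w=wcam(snapshot('wrist'),o); save('w4',w['color']); print(proj(w,[.505,.4285,.058]))
```

```text
13.85 [0.50840231 0.42635124 0.12367847] [-179.94492498   -0.20404646   18.88312898]
[244.88962747 197.52299716]
```

View pics/w4.png

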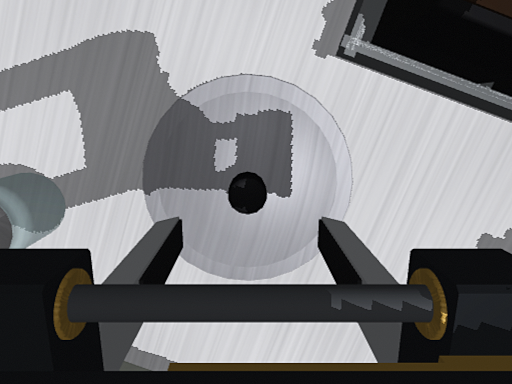

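Run:
```python
from meas import *
o=get_obs(); print(o['time'],o['tool_pos'])
w=wcam(snapshot('wrist'),o); g=w['color'].max(2)
m=(g[150:235,215:285]<45).astype(np.uint8); n,l,a,c=cv2.connectedComponentsWithStats(m); k=1+np.argmax(a[1:,4]); print(a[k],c[k]+[215,150]); u,v=c[k]+[215,150]
print(ray(w,u,v,.05),ray(w,u,190,.058))
q=[ray(w,*p,.010)[:2] for p in [(143,178),(353,178),(248,74),(248,280)]]; print(np.array(q).round(4).tolist(),np.mean(q,0))
```

```text
13.95 [0.50808746 0.42650191 0.12357856]
[  14   22   38   42 1265] [247.39367589 192.76284585]
[0.50583849 0.43087379 0.05      ] [0.50458051 0.43465084 0.058     ]
[[0.4186, 0.405], [0.5917, 0.4641], [0.4772, 0.516], [0.5363, 0.3426]] [0.50595121 0.43195549]
```

Lid knob at (247,193) in the wrist view, which gives (0.506, 0.431). Descending and gripping.

>>> send_rows(rows=[-2, 4, -30, 0, 0, 0, 0.7, 0, 0, -35, 0, 0, 0, 0.6, 0, 0, -20, 0, 0, 0, 0.6, 0, 0, 0, 0, 0, 0, 0.1, 0, 0, 0, 0, 0, 0, 0.1, 0, 0, 0, 0, 0, 0, 0.1, 0, 0, 0, 0, 0, 0, 0.1, 0, 0, 0, 0, 0, 0, 0.1])

```text
time: 15.0
tool_pos: [0.506, 0.4307, 0.0386]
ee_rot: [-3.141, -0.003, 0.33]
wrist_force: [-0.7, -0.3, 6.0]
width: 0.0294
```

>>> send_rows(rows=[0, 0, 15, 0, 0, 0, 0.1, 0, 0, 35, 0, 0, 0, 0.1, 0, 0, 50, 0, 0, 0, 0.1, 0, 0, 50, 0, 0, 0, 0.1, 0, 0, 50, 0, 0, 0, 0.1, 0, 0, 30, 0, 0, 0, 0.1, 0, 0, 10, 0, 0, 0, 0.1, 0, 0, 0, 0, 0, 0, 0.1])

```text
time: 16.0
tool_pos: [0.5052, 0.4299, 0.276]
ee_rot: [3.141, 0.0, 0.33]
wrist_force: [-0.2, 0.2, -2.0]
width: 0.0291
```

Run:
```python
from meas import *
o=get_obs(); print(o['time'],o['tool_pos'],np.degrees(o['ee_rot']),o['width'],o['wrist_force'])
s2=snapshot('scene'); 
save('sc1',cv2.resize(s2['color'][150:280,210:400],None,fx=4,fy=4,interpolation=cv2.INTER_CUBIC))
save('m2',cv2.resize(im[130:225,180:270],None,fx=6,fy=6,interpolation=cv2.INTER_CUBIC))
w=snapshot('wrist'); save('w5',w['color'])
```

```text
16.05 [0.50486259 0.42971222 0.27465785] [1.79949928e+02 1.51207479e-01 1.89210563e+01] 0.02953137757181242 [-0.13851599 -0.67271124 -2.10360022]
```

View pics/sc1.png

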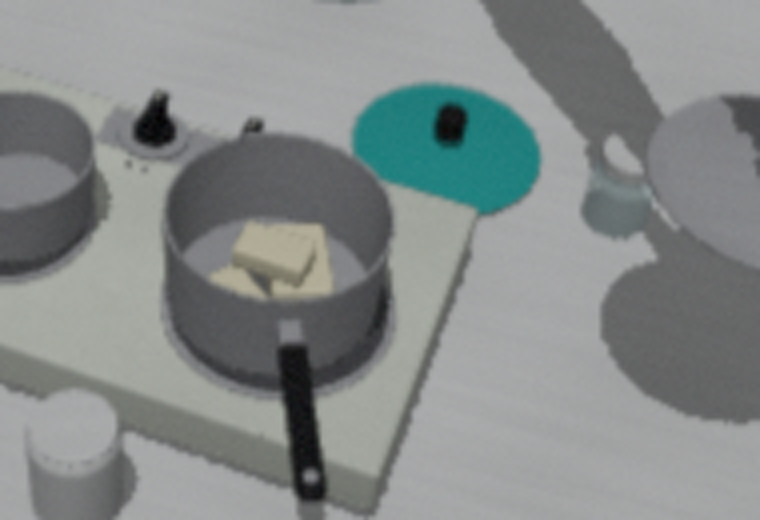

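View pics/m2.png

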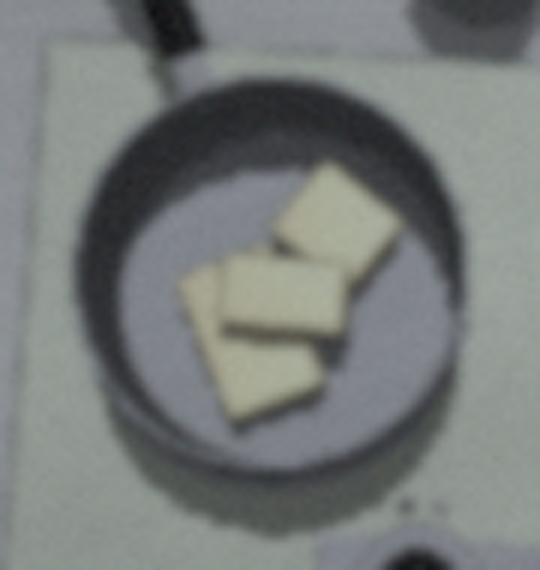

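View pics/w5.png

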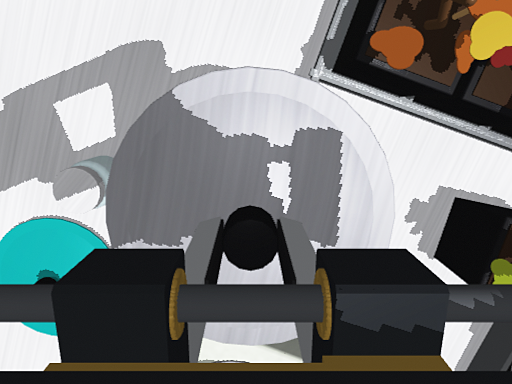

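Run:
```python
from meas import *
from scipy.optimize import least_squares
from scipy.ndimage import map_coordinates
gr=cv2.cvtColor(im,cv2.COLOR_RGB2GRAY).astype(float); gr=cv2.GaussianBlur(gr,(0,0),.8)
c=np.array([225.2,176.]); P=[];px=[]
for a in np.radians(np.arange(-195,15,5)):   # image angle; -90 = up
    if abs(np.degrees(a)+112)<14: continue
    r=np.arange(24,40,.1); pr=map_coordinates(gr,[c[1]+r*np.sin(a),c[0]+r*np.cos(a)],order=1)
    k=np.argmax(np.gradient(pr)); px.append(r[k]); P.append(R(c[0]+r[k]*np.cos(a),c[1]+r[k]*np.sin(a),.175))
P=np.array(P); print(np.round(px,1))
f=least_squares(lambda x: np.hypot(*(P-x[:2]).T)-x[2],[.583,.085,.09],loss='soft_l1',f_scale=.002); print('top free',f.x, np.abs(f.fun).mean())
f=least_squares(lambda x: np.hypot(*(P-x).T)-.09,[.583,.085],loss='soft_l1',f_scale=.002); print('top fixed',f.x)
s2=snapshot('scene')
Q=np.array([ray(s2,210+u/4,150+v/4,.175)[:2] for u,v in [(164,222),(172,192),(205,155),(275,133),(345,152),(380,185),(393,220)]])
f=least_squares(lambda x: np.hypot(*(Q-x).T)-.09,[.583,.085]); print('scene fixed',f.x,f.fun.round(4))
Q=np.array([ray(s2,210+u/4,150+v/4,.175)[:2] for u,v in [(164,222),(172,192),(205,155),(275,133),(345,152),(380,185),(393,220),(285,298),(220,280),(345,282)]])
f=least_squares(lambda x: np.hypot(*(Q-x[:2]).T)-x[2],[.583,.085,.09]); print('scene free',f.x,f.fun.round(4))
# lid knob check in top & actual
print(get_obs()['tool_pos'])
```

```text
[32.4 32.6 32.5 32.5 32.5 33.6 32.4 33.1 33.2 32.7 33.3 33.  33.  33.1
 34.  33.1 33.3 33.4 33.3 33.1 33.  33.3 32.9 32.7 32.6 32.7 32.8 32.2
 32.7 32.3 32.  31.4 31.8 32.3 32.1 32.4]
top free [0.587938   0.08461811 0.08667293] 0.0006893525528161296
top fixed [0.58364298 0.08451495]
scene fixed [0.59206933 0.0906119 ] [-0.0005 -0.0032 -0.0026  0.003   0.001  -0.0024 -0.0037]
scene free [0.58657441 0.08837012 0.08594514] [ 0.0039 -0.001  -0.0032  0.0011  0.0006 -0.0003  0.0011  0.001  -0.001
 -0.0022]
[0.50474225 0.42964374 0.27416853]
```

The lid is held level. Pan centre is (0.587, 0.086), with both cameras and the grip geometry agreeing. Carrying the lid over.

>>> send_rows(rows=[8, -30, 0, 0, 0, 0, 0.1, 10, -45, 0, 0, 0, 0, 0.1, 11, -50, 0, 0, 0, 0, 0.1, 11, -50, 0, 0, 0, 0, 0.1, 11, -50, 0, 0, 0, 0, 0.1, 11, -50, 0, 0, 0, 0, 0.1, 11, -40, 0, 0, 0, 0, 0.1, 9, -28, 0, 0, 0, 0, 0.1])

```text
time: 17.25
tool_pos: [0.5871, 0.085, 0.2756]
ee_rot: [-3.141, 0.001, 0.329]
wrist_force: [-0.3, 0.4, -3.1]
width: 0.0295
```

>>> send_rows(rows=[0, 0, -20, 0, 0, 0, 0.1, 0, 0, -15, 0, 0, 0, 0.1, 0, 0, 0, 0, 0, 0, 0.1, 0, 0, 0, 0, 0, 0, 0.1, 0, 0, 0, 0, 0, 0, 0.1, 0, 0, 0, 0, 0, 0, 0.1, 0, 0, 0, 0, 0, 0, 0.1, 0, 0, 0, 0, 0, 0, 0.1])

```text
time: 18.25
tool_pos: [0.5872, 0.087, 0.2416]
ee_rot: [3.142, -0.0, 0.33]
wrist_force: [0.0, -0.9, -2.5]
width: 0.0294
```

Run:
```python
from meas import *
o=get_obs(); print(o['time'],o['tool_pos'],np.degrees(o['ee_rot']),o['width'],o['wrist_force'])
s2=snapshot('scene'); 
save('sc2',cv2.resize(s2['color'][130:280,200:390],None,fx=4,fy=4,interpolation=cv2.INTER_CUBIC))
```

```text
18.3 [0.58718418 0.08699487 0.24156155] [ 1.79996054e+02 -8.95854827e-03  1.89247370e+01] 0.02911489247004338 [ 0.12771601 -0.55519469 -1.68364175]
```

View pics/sc2.png

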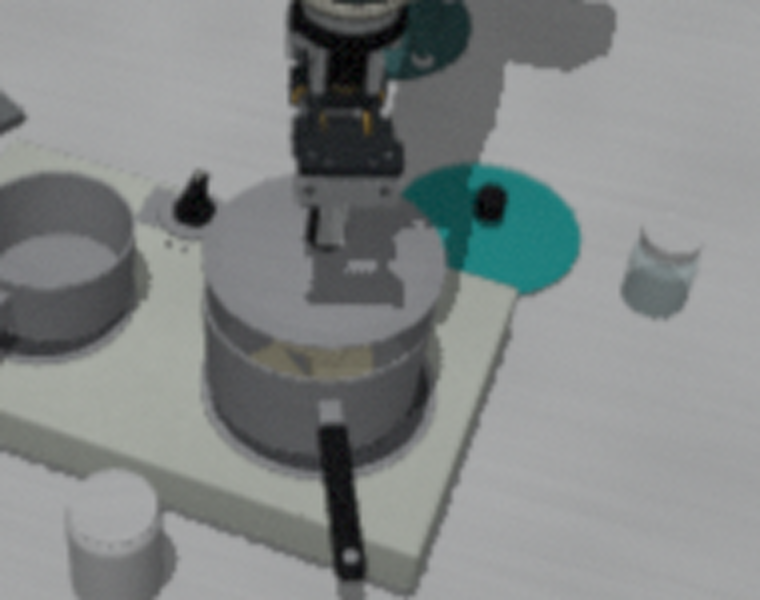

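The lid is lined up over the pan: lid edges at x=205 and 445, pan rim at about 207–433 in the crop. Lowering slowly.

>>> send_rows(rows=[0, 0, -10, 0, 0, 0, 0.1, 0, 0, -10, 0, 0, 0, 0.1, 0, 0, -6, 0, 0, 0, 0.1, 0, 0, -4, 0, 0, 0, 0.1, 0, 0, -4, 0, 0, 0, 0.1, 0, 0, -2, 0, 0, 0, 0.1, 0, 0, 0, 0, 0, 0, 0.1, 0, 0, 0, 0, 0, 0, 0.1])

```text
time: 19.35
tool_pos: [0.5873, 0.087, 0.2058]
ee_rot: [3.141, -0.001, 0.33]
wrist_force: [-0.8, -0.3, -2.1]
width: 0.0291
```

Run:
```python
from meas import *
o=get_obs(); print(o['time'],o['tool_pos'],np.degrees(o['ee_rot']),o['width'],o['wrist_force'],o['wrist_torque'])
s2=snapshot('scene'); 
save('sc3',cv2.resize(s2['color'][130:280,200:390],None,fx=4,fy=4,interpolation=cv2.INTER_CUBIC))
```

```text
19.4 [0.58729882 0.08699153 0.20579122] [ 1.79989833e+02 -3.37396012e-02  1.89229533e+01] 0.02949934038799113 [-0.28295624 -0.437853   -1.85682347] [-0.07305743 -0.1349925  -0.01439786]
```

View pics/sc3.png

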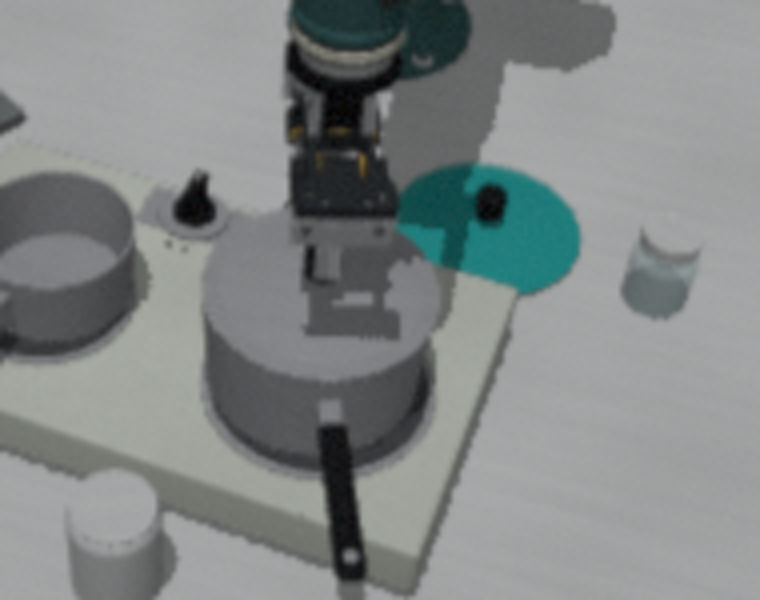

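The collar is in the mouth, with no contact force yet. Lowering 2 mm more and releasing.

>>> send_rows(rows=[0, 0, -1, 0, 0, 0, 0.1, 0, 0, -1, 0, 0, 0, 0.1, 0, 0, 0, 0, 0, 0, 0.6, 0, 0, 0, 0, 0, 0, 0.6, 0, 0, 0, 0, 0, 0, 0.6, 0, 0, 0, 0, 0, 0, 0.6, 0, 0, 20, 0, 0, 0, 0.6, 0, 0, 40, 0, 0, 0, 0.6])

```text
time: 20.45
tool_pos: [0.5862, 0.0869, 0.2615]
ee_rot: [-3.14, 0.005, 0.33]
wrist_force: [0.3, -0.1, 0.6]
width: 0.0566
```

Run:
```python
from meas import *
o=get_obs(); print(o['time'],o['tool_pos'],np.degrees(o['ee_rot']),o['width'],o['wrist_force'],o['joint_positions'].round(2))
s2=snapshot('scene'); 
save('sc4',cv2.resize(s2['color'][130:280,200:390],None,fx=4,fy=4,interpolation=cv2.INTER_CUBIC))
o=get_obs();w=wcam(snapshot('wrist'),o); save('w6',w['color']); print(proj(w,[.4464,.0222,.12]))
```

```text
20.5 [0.58863921 0.08707838 0.26980494] [179.87644164  -0.44183449  18.9258889 ] 0.056395684252280226 [7.84654798e-01 2.76240122e-03 4.47530302e+00] [ 0.05  0.18  1.14  0.    1.81 -0.28]
[ 88.81176148 194.78335162]
```

View pics/sc4.png

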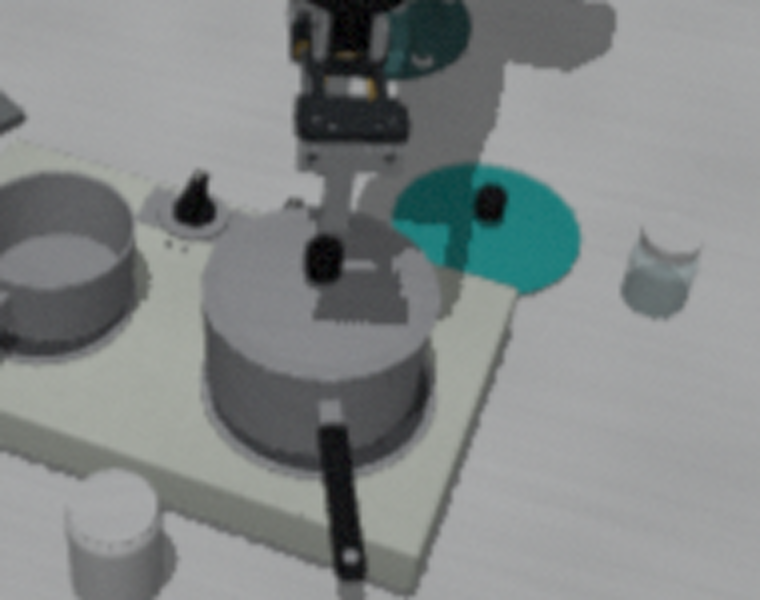

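View pics/w6.png

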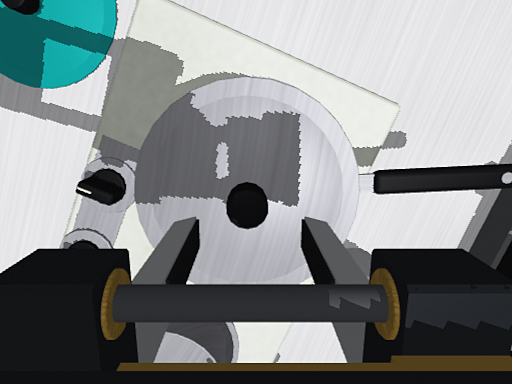

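Lid seated flat, with its rim concentric with the pan in both views. For the knob, gripping it and turning would swing the gripper body over the lid. Instead I'll push the bar's near end round to the left with shut fingers, keeping the gripper's long side along y. Staging.

>>> send_rows(rows=[0, 0, 15, 0, 0, 4, 0.5, -20, -10, 0, 0, 0, 9, 0.3, -28, -16, 0, 0, 0, 9, 0, -28, -16, 0, 0, 0, 9, 0, -28, -16, 0, 0, 0, 9, 0, -28, -16, -10, 0, 0, 9, 0, -20, -10, -30, 0, 0, 9, 0, -12, -6, -40, 0, 0, 9, 0])

```text
time: 21.6
tool_pos: [0.4224, -0.0034, 0.1971]
ee_rot: [3.141, 0.0, 1.504]
wrist_force: [-0.2, -0.1, -0.0]
width: 0.0005
```

Run:
```python
from meas import *
s2=snapshot('scene')
save('sc5',cv2.resize(s2['color'][130:280,200:390],None,fx=4,fy=4,interpolation=cv2.INTER_CUBIC))
o=get_obs(); print(o['time'],o['tool_pos'],np.degrees(o['ee_rot']),o['width'],o['qvel'].round(3))
w=wcam(snapshot('wrist'),o); save('w7',w['color']); print(proj(w,[.4464,.0222,.1]))
np.savez('w7',rvec=w['rvec'],tvec=w['tvec'],intrinsics=w['intrinsics'])
```

```text
21.7 [ 0.41790617 -0.00272288  0.19131693] [-1.79194101e+02 -5.58394354e-02  8.58478015e+01] 0.00030561204626398974 [ 0.015  0.007 -0.153  0.011  0.025  0.102]
[282.50400043 225.5761792 ]
```

View pics/w7.png

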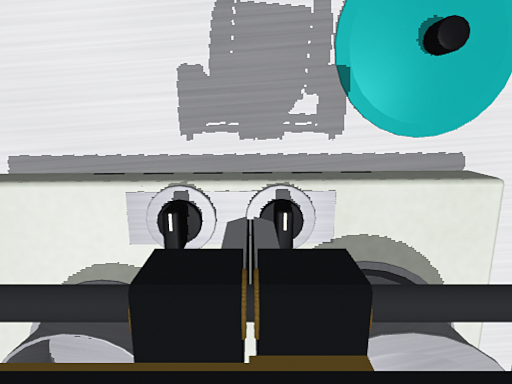

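View pics/sc5.png

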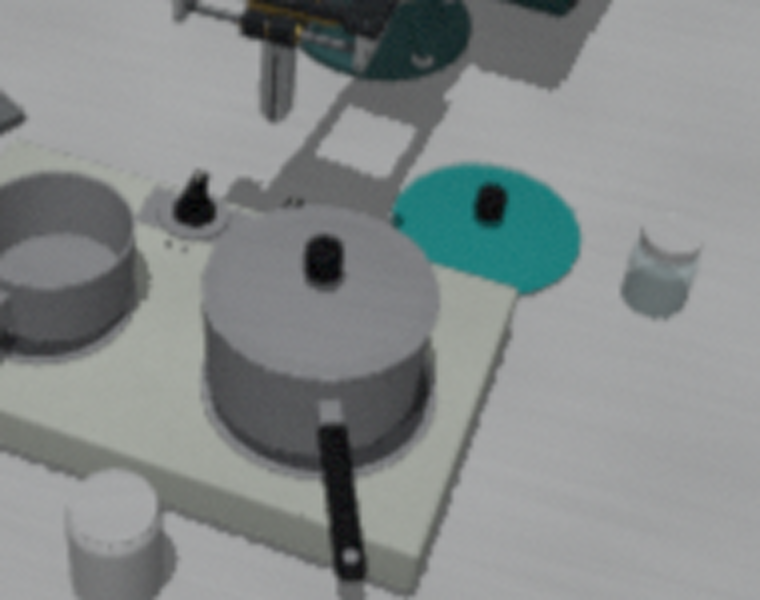

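Run:
```python
from meas import *
w=dict(np.load('w7.npz'))
for z in (.072,.076): print(z,'wrist L',ray(w,280.5,218,z)[:2],'R',ray(w,181,218.5,z)[:2])
for z in (.072,.076): print(z,'top L',R(175+282/3.8,125+394/3.8,z),'R',R(175+402/3.8,125+400/3.8,z))
c=cv2.imread('pics/w7.png'); cv2.imwrite('pics/w7c.png',cv2.resize(c[170:265,120:345],None,fx=3.5,fy=3.5,interpolation=cv2.INTER_CUBIC))
c=cv2.imread('pics/scene0.png'); cv2.imwrite('pics/s0c.png',cv2.resize(c[165:205,220:290],None,fx=10,fy=10,interpolation=cv2.INTER_CUBIC))
```

```text
0.072 wrist L [0.44837332 0.02290365] R [ 0.44222203 -0.06760606]
0.076 wrist L [0.44713919 0.02261627] R [ 0.44107024 -0.06668177]
0.072 top L [0.44351083 0.02238886] R [ 0.43839693 -0.06954194]
0.076 top L [0.44349195 0.02228298] R [ 0.43839681 -0.06931059]
```

View pics/w7c.png

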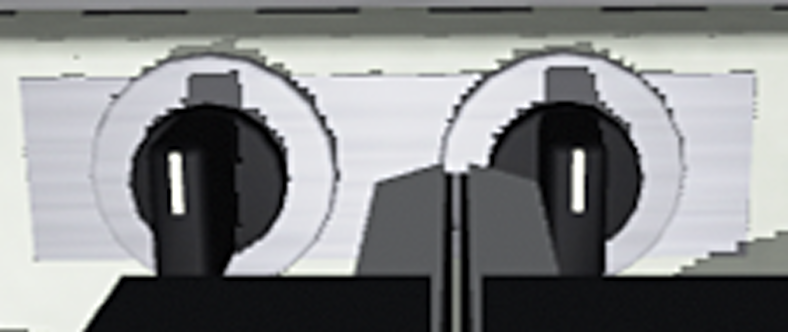

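View pics/s0c.png

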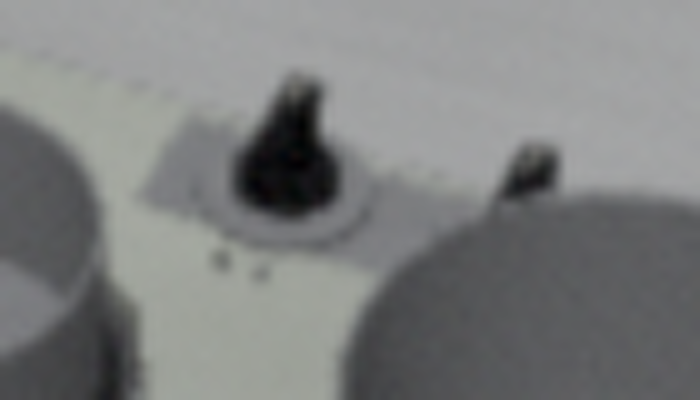

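Run:
```python
from meas import *
s2=snapshot('scene'); w=dict(np.load('w7.npz'))
for z in (.09,.1,.11,.12,.13): print(z,'scene R near-end top',proj(s2,[.4215,-.0665,z]).round(1),'wrist L near end',proj(w,[.4275,.0235,z]).round(1), 'wrist R', proj(w,[.4215,-.0665,z]).round(1))
print(get_obs()['tool_pos'],get_obs()['ee_rot'])
```

```text
0.09 scene R near-end top [249.7 177.2] wrist L near end [281.8 200.5] wrist R [175.3 201.2]
0.1 scene R near-end top [249.8 175.2] wrist L near end [282.9 203.5] wrist R [172.7 204.2]
0.11 scene R near-end top [249.8 173.2] wrist L near end [284.1 206.6] wrist R [169.9 207.3]
0.12 scene R near-end top [249.8 171.1] wrist L near end [285.4 210. ] wrist R [166.9 210.7]
0.13 scene R near-end top [249.9 169. ] wrist L near end [286.8 213.7] wrist R [163.7 214.4]
[ 0.42471483 -0.0029659   0.20036382] [ 3.13828625e+00 -1.58734203e-05  1.49821195e+00]
```

Knob axis is at (0.446, 0.0225) with the bar top at about z=0.115. Lowering the shut fingers to the right of the bar's near end, clear of it.

>>> send_rows(rows=[-1, 0, -25, 0, 0, 0, 0, 0, 0, -30, 0, 0, 0, 0, 0, 0, -25, 0, 0, 0, 0, 0, 0, -15, 0, 0, 0, 0, 0, 0, -8, 0, 0, 0, 0, 0, 0, 0, 0, 0, 0, 0, 0, 0, 0, 0, 0, 0, 0, 0, 0, 0, 0, 0, 0, 0])

```text
time: 22.9
tool_pos: [0.4228, -0.0031, 0.0964]
ee_rot: [3.14, -0.0, 1.5]
wrist_force: [0.5, -0.2, -0.2]
width: 0.0009
```

Run:
```python
from meas import *
o=get_obs(); print(o['time'],o['tool_pos'],np.degrees(o['ee_rot']),o['wrist_force'])
w=wcam(snapshot('wrist'),o); c=w['color']; save('w8c',cv2.resize(c[150:270,120:345],None,fx=3.5,fy=3.5,interpolation=cv2.INTER_CUBIC))
s2=snapshot('scene')
save('sc6',cv2.resize(s2['color'][130:230,200:330],None,fx=6,fy=6,interpolation=cv2.INTER_CUBIC))
```

```text
22.95 [ 0.4226368  -0.00308726  0.09622519] [1.79919220e+02 9.51870562e-04 8.59201724e+01] [0.20385322 1.33263762 0.23260734]
```

View pics/w8c.png

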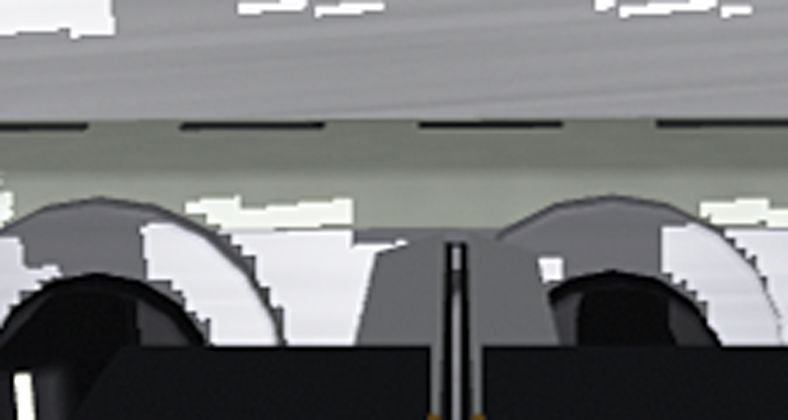

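View pics/sc6.png

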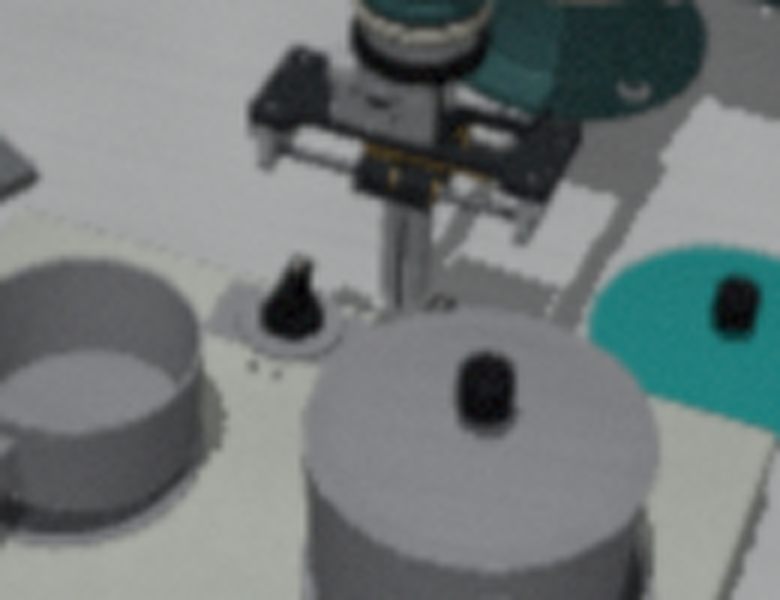

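Fingers are right of the left knob bar and not touching. Pushing left along the arc, first to about 60°.

>>> send_rows(rows=[1, 4, 0, 0, 0, 0, 0, 0, 3, 0, 0, 0, 0, 0, -1, 4, 0, 0, 0, 0, 0, 0, 4, 0, 0, 0, 0, 0, 1, 4, 0, 0, 0, 0, 0, 2, 3, 0, 0, 0, 0, 0, 0, 0, 0, 0, 0, 0, 0, 0, 0, 0, 0, 0, 0, 0])

```text
time: 24.05
tool_pos: [0.425, 0.0197, 0.0953]
ee_rot: [-3.141, -0.002, 1.5]
wrist_force: [-2.5, 0.4, -0.3]
width: 0.0006
```

Run:
```python
from meas import *
o=get_obs(); print(o['time'],o['tool_pos'],np.degrees(o['ee_rot']),o['wrist_force'],o['wrist_torque'])
w=wcam(snapshot('wrist'),o); c=w['color']; save('w9c',cv2.resize(c[150:270,120:345],None,fx=3.5,fy=3.5,interpolation=cv2.INTER_CUBIC))
s2=snapshot('scene')
save('sc7',cv2.resize(s2['color'][160:200,250:290],None,fx=14,fy=14,interpolation=cv2.INTER_CUBIC))
```

```text
24.1 [0.42500807 0.01959629 0.09531239] [-1.79970043e+02 -7.57873346e-02  8.59418091e+01] [-1.710988    1.70806696  0.60626937] [0.12089931 0.29354145 0.01584119]
```

View pics/w9c.png

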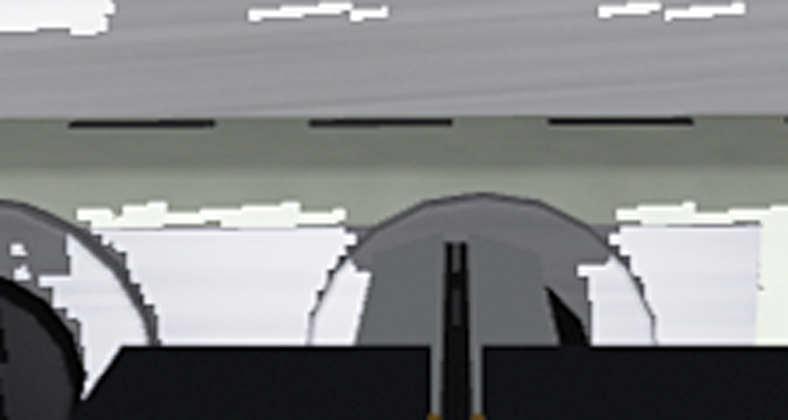

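View pics/sc7.png

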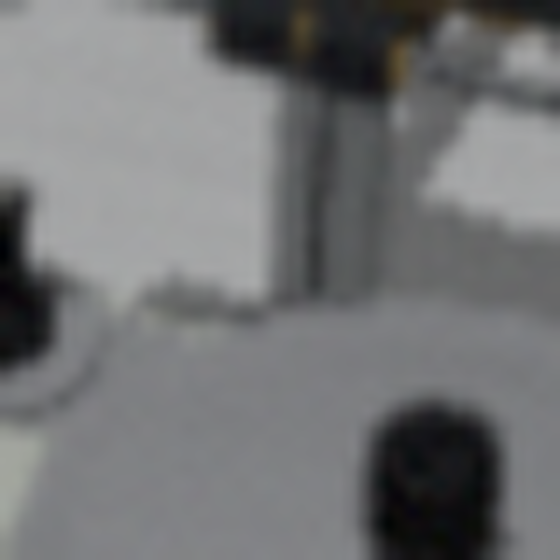

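>>> send_rows(rows=[2, 1, 0, 0, 0, 0, 0, 1, 1, 0, 0, 0, 0, 0, 2, 1, 0, 0, 0, 0, 0, 1, 1, 0, 0, 0, 0, 0, 1, 0, 0, 0, 0, 0, 0, 1, 0, 0, 0, 0, 0, 0, 0, 0, 0, 0, 0, 0, 0, 0, 0, 0, 0, 0, 0, 0])

```text
time: 25.2
tool_pos: [0.4308, 0.0243, 0.0953]
ee_rot: [-3.136, -0.002, 1.5]
wrist_force: [-8.0, 2.5, 4.4]
width: 0.0003
```

Run:
```python
from meas import *
o=get_obs(); print(o['time'],o['tool_pos'],np.degrees(o['ee_rot']),o['wrist_force'],o['wrist_torque'])
w=wcam(snapshot('wrist'),o); c=w['color']; save('w10c',cv2.resize(c[150:270,120:345],None,fx=3.5,fy=3.5,interpolation=cv2.INTER_CUBIC))
```

```text
25.25 [0.43083229 0.02427323 0.09530183] [-1.79659355e+02 -1.34551383e-01  8.59544465e+01] [-8.85366074  2.96851305  4.90051208] [0.5646628  1.45876081 0.09191101]
```

View pics/w10c.png

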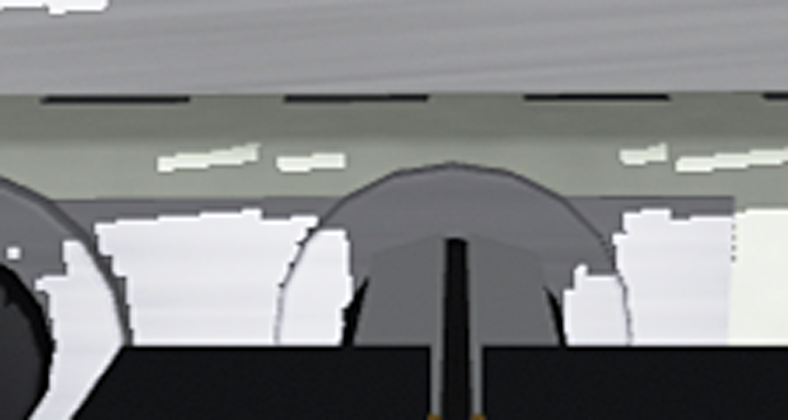

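Force is rising to about 9 N, and the bar seems to lie across in front of the fingers. Backing off to look.

>>> send_rows(rows=[-10, 0, 0, 0, 0, 0, 0, -15, 0, 15, 0, 0, 0, 0, -20, -15, 40, 0, 0, 0, 0, -20, -40, 50, 0, 0, 0, 0, -30, -50, 20, 0, 0, 0, 0, -30, -50, 0, 0, 0, 0, 0, -20, -50, 0, 0, 0, 0, 0, 0, -40, 0, 0, 0, 0, 0])

```text
time: 26.3
tool_pos: [0.2888, -0.2217, 0.218]
ee_rot: [3.138, 0.003, 1.497]
wrist_force: [0.1, 0.4, 0.7]
width: 0.0002
```

Run:
```python
from meas import *
o=get_obs(); print(o['time'],o['tool_pos'],o['wrist_force'])
save('m5',cv2.resize(im[80:255,170:380],None,fx=3.5,fy=3.5,interpolation=cv2.INTER_CUBIC))
s2=snapshot('scene'); c=s2['color']
save('kc',cv2.resize(im[210:245,230:300],None,fx=10,fy=10,interpolation=cv2.INTER_CUBIC))
save('sc8',c)
```

```text
26.35 [ 0.28894074 -0.22541735  0.21728777] [ 1.0541698  -2.27007414  0.8222895 ]
```

View pics/m5.png

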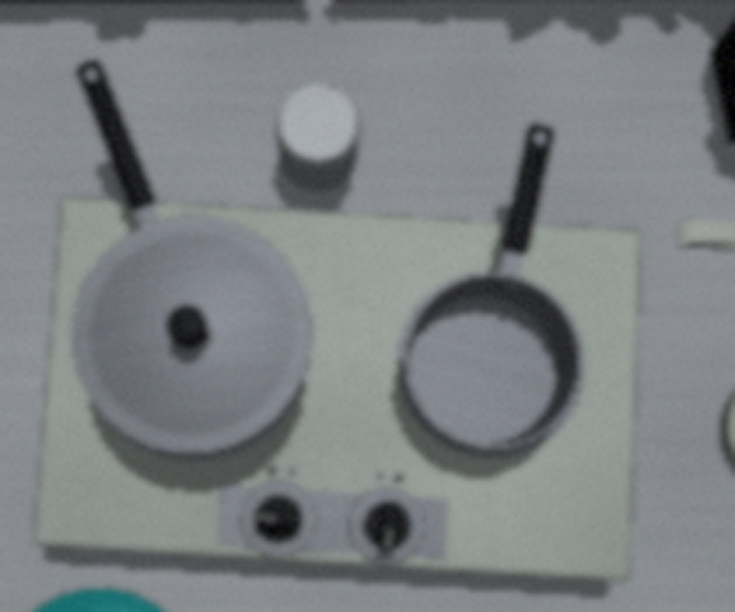

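View pics/kc.png

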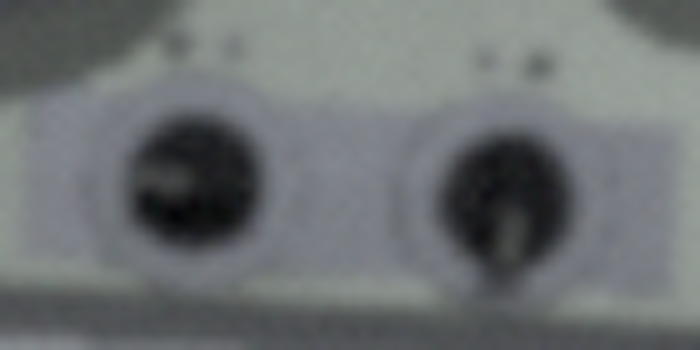

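View pics/sc8.png

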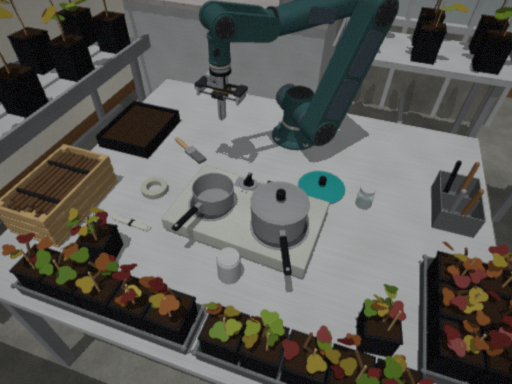

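The left pointer now points left in the top view (pointer near (160,178) in the knob crop) and the right one is unchanged. Quantifying the angle.

Run:
```python
from meas import *
gr=im.astype(float).mean(2)
for nm,(x0,y0,x1,y1),ax in [('L',(243,224,251,232),(.446,.0225)),('R',(277,226,285,237),(.4405,-.0675))]:
    b=gr[y0:y1,x0:x1]; print(nm); print(b.round(0).astype(int))
ax={'L':(.446,.0225),'R':(.4405,-.0675)}
for nm,pts in [('L',[(140,176),(185,182)]),('R',[(508,258),(514,215)])]:
    P=np.array([R(230-.45+u/10,210-.45+v/10,.115) for u,v in pts]); m=P.mean(0); d=P[0]-P[1]
    e=m-np.array(ax[nm]); print(nm,P.round(4).tolist(),'dir',np.degrees(np.arctan2(d[1],d[0])),'from axis',np.degrees(np.arctan2(e[1],e[0])),np.linalg.norm(e))
```

```text
L
[[99 76 46 37 33 28 33 35]
 [82 55 42 34 34 34 32 30]
 [76 59 52 46 46 42 35 34]
 [79 68 69 66 61 56 40 28]
 [71 58 59 66 61 53 39 33]
 [60 39 39 44 46 40 31 26]
 [58 29 19 22 21 24 16 14]
 [66 38 19 10 17 13 18 11]]
R
[[41 24 24 27 27 31 29 38]
 [29 24 22 26 28 28 30 35]
 [35 27 24 25 34 29 30 33]
 [31 28 26 30 33 27 24 31]
 [31 28 26 39 38 34 29 27]
 [31 26 35 53 56 46 29 26]
 [24 18 39 62 63 53 30 31]
 [26 25 42 64 67 53 34 35]
 [37 23 47 68 68 52 37 47]
 [58 40 46 64 66 53 51 71]
 [84 64 54 61 64 66 76 96]]
L [[0.4477, 0.0371], [0.4459, 0.0245]] dir 82.10834849153555 from axis 84.47279668276957 0.008329161174540965
R [[0.4243, -0.0656], [0.4362, -0.0675]] dir 171.29078544653842 from axis 174.77666539853752 0.010300158607980012
```

Run:
```python
from meas import *
f=lambda u,v,z: R(170+u/3.5,80+v/3.5,z)
print('lid knob top', f(187,327,.225),'lid rim centre',np.mean([f(73,335,.184),f(311,335,.184),f(192,214,.184),f(192,453,.184)],0))
for n,p in [('sptip',f(90,66,.15)),('mptip',f(540,131,.131))]: print(n,p,Rh@(p-hc))
s2=snapshot('scene'); save('sc9',cv2.resize(s2['color'][165:285,160:330],None,fx=4.5,fy=4.5,interpolation=cv2.INTER_CUBIC))
a=cv2.cvtColor(cv2.imread('pics/top0.png'),cv2.COLOR_BGR2RGB).astype(int)
d=np.abs(a-im).max(2)>40
for n,(x,y) in dict(tin=(261,117),jar=(143,271),tape=(392,203),labels=(388,148),brush=(388,286)).items(): print(n,d[y-22:y+22,x-24:x+24].sum())
```

```text
lid knob top [0.58313835 0.08348773] lid rim centre [0.5843376  0.08363086]
sptip [0.80720913 0.16946134] [0.23859854 0.21713243]
mptip [ 0.75666119 -0.19380976] [ 0.21032206 -0.14854698]
tin 0
jar 0
tape 50
labels 0
brush 974
```

View pics/sc9.png

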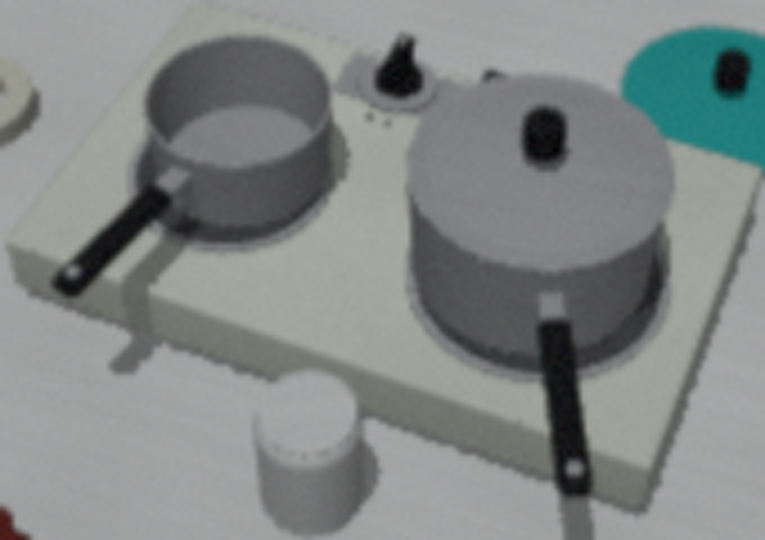

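Everything checks out: the lid is concentric and level, pans centred, bystanders in place. Any brush change in the top view comes from the arm above it; the scene view shows it unmoved at (190,150).

```bash
python3 -c "
from bench import *
print(close_job())"
```

```text
the job is handed in; nothing more can be done
None
```

The job is done and handed in at about 26.5 s of the 72 s allowed. `close_job()` returned no verdict, so everything below is from my own measurements.

I gripped each handle and swung it in an arc about its pan's axis, milk pan first. I then carried the steel lid onto the saucepan. Last, I turned the left knob by pushing its bar round with shut fingers, because gripping it would have swung the gripper body over the lid.

**Last checks:**

| Check | Result |
|---|---|
| Saucepan handle tip, hob frame | (0.239, 0.217) m |
| Milk pan handle tip, hob frame | (0.210, −0.149) m |
| Pans | within about 8 mm of where they started, upright, and concentric with the visible plate rings |
| Lid | level, centre within about 3 mm of the saucepan's |
| Saucepan knob | turned about 90°, to its stop |
| Milk pan knob | still off |
| Tin, jar, labels | no change in the top view |

**Where checks disagreed or were weak:**
- **Saucepan centre:** different views and fits disagreed by up to 8 mm. I used about (0.587, 0.086), and the lid went on without trouble.
- **Tape roll:** the before/after comparison of the top view showed a few changed pixels there. I put them down to the milk pan's handle having started beside it, and the roll looks unmoved.
- **Brush:** the arm covered it in the top view, so I checked it only in the scene view, where it looked unmoved.

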